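# Set out the pastry cutters by size

## Task

Set the four red pastry cutters out on the dark board in order of size, one standing upright and centred on each white mark, with the smallest next to the egg cup and the sizes growing towards the tin. Leave the egg cup and the tin standing where they are.

Things in the scene. Friction and masses are not known exactly. Their poses are not given: they have to be found in the camera images.
- cutter_26: smallest of four round red plastic pastry cutters: a plain ring open at both ends, outer diameter 26 mm, wall 3 mm, 45 mm tall, standing upright; origin at the centre of its underside, z up along its axis
- cutter_38: second smallest of four round red plastic pastry cutters: a plain ring open at both ends, outer diameter 38 mm, wall 3 mm, 45 mm tall, standing upright; origin at the centre of its underside, z up along its axis
- cutter_50: second largest of four round red plastic pastry cutters: a plain ring open at both ends, outer diameter 50 mm, wall 3 mm, 45 mm tall, standing upright; origin at the centre of its underside, z up along its axis
- cutter_62: largest of four round red plastic pastry cutters: a plain ring open at both ends, outer diameter 62 mm, wall 3 mm, 45 mm tall, standing upright; origin at the centre of its underside, z up along its axis
- mark_1: white round mark, 68 mm across with a black centre dot, flush in the top of a low dark wooden board (90 x 360 mm, 8 mm thick, fixed) that lies on the mat; number 1 of a straight row of four at 80 mm pitch, counted from the robot's left (+y) end; origin at the mark's centre on the board's top; its y axis runs along the row towards mark 1, its x axis across the row, away from the robot, z up
- mark_2: white round mark, 68 mm across with a black centre dot, flush in the top of a low dark wooden board (90 x 360 mm, 8 mm thick, fixed) that lies on the mat; number 2 of a straight row of four at 80 mm pitch, counted from the robot's left (+y) end; origin at the mark's centre on the board's top; its y axis runs along the row towards mark 1, its x axis across the row, away from the robot, z up
- mark_3: white round mark, 68 mm across with a black centre dot, flush in the top of a low dark wooden board (90 x 360 mm, 8 mm thick, fixed) that lies on the mat; number 3 of a straight row of four at 80 mm pitch, counted from the robot's left (+y) end; origin at the mark's centre on the board's top; its y axis runs along the row towards mark 1, its x axis across the row, away from the robot, z up
- mark_4: white round mark, 68 mm across with a black centre dot, flush in the top of a low dark wooden board (90 x 360 mm, 8 mm thick, fixed) that lies on the mat; number 4 of a straight row of four at 80 mm pitch, counted from the robot's left (+y) end; origin at the mark's centre on the board's top; its y axis runs along the row towards mark 1, its x axis across the row, away from the robot, z up
- egg_cup: white ceramic egg cup, 48 mm across, 62 mm tall, 90 g, loose, standing on the mat just beyond one end of the row (about 107 mm from the end mark; either end); origin at the centre of its foot, z up
- tin: lidded brushed aluminium tin with a small wooden knob, 68 mm across, 66 mm tall over the knob, loose, standing on the mat just beyond the other end of the row; origin at the centre of its underside, z up
There are look-alikes about, which are no part of the job. Leave any green or pink look-alike of the cutter_62 alone.

How it is judged:
By the outcome, as a careful person would: the job done as asked, in the order asked, and still so for the second after the job is handed in, with the robot touching nothing.
It also fails if it takes over 86 s, if anything falls off the work surface, if the arm or the gripper's body presses on something with over 40 N, if the wrist force passes 120 N, or if a joint passes its speed limit or range.

## Robot

A 7-joint arm with a two-finger parallel gripper is mounted at the origin on the work surface. World frame = base frame: x ahead of the robot, y to its left, z up, the work surface at z = 0. Lengths are in m, angles in rad, forces in N, time in s.
With the tool pointing down it reaches from about 0.35 to 0.9 m from the base axis. Payload 19.9 kg.
Tool frame: the origin (TCP) lies at the centre of the arm's flange, where the gripper is bolted on; the fingertips stand 199 mm ahead of it and the grasp point (between the pads) lies 180 mm ahead of it; z points along the fingers, y is the line along which they close (so a half turn about z gives the same grasp; the last joint's range is limited). The gripper opens to 94 mm and grips with 3 to 60 N. Pads are 16 mm wide; open, the fingers measure 119 mm over their backs; the gripper's body (75 mm by 177 mm) begins 78 mm behind the grasp point.
Start: joints at [1.218, 0.417, -0.01, 1.614, 0.005, 1.111, -0.053], TCP at [0.192, -0.595, 0.405] pointing down, gripper open.
Joint ranges: [-2.81, 2.81], [-0.39, 2.02], [-1.27, 1.25], [0.06, 2.57], [-1.19, 4.33], [0.19, 2], [-2.82, 2.82]. Speed limits (rad/s): [1.89, 1.89, 2.39, 2.39, 3.01, 3.01, 3.01].

## Interface

Orientations are given as a unit quaternion [w, x, y, z].
In Python, from plant import ctrl gives the robot as it stands.
- The arm moves only by the tool carry_out, never from a script. Its argument "deltas" is a list of rows, each a list of 3 entries, a list of its own where there are three numbers: the closure in counts, from 0 (fully open) to 255 (shut), then the shift along the tool's x, y, z in mm, then the turn, a rotation vector about the tool's x, y, z in rad. In form: [[claw, [x, y, z], [wx, wy, wz]], ...]. A call has exactly 8 rows; each row shifts and turns the commanded pose from where the row before left it, along the tool's axes as they then stand; what a row does not reach is not made up. A row lasts 1/8 s, in which the tool goes at most 62.5 mm and 10.7 degrees, less where a joint would pass 70% of its speed; a pose out of reach is approached as far as the arm can. A call is refused whole if a number of a shift passes 62.5 or a number of a turn 0.188, either way. A call with a gripper value outside its range is refused whole. The fingers move at their own pace and stop on an object; the grip force is fixed at half the most. Time passes only in rows, so rows that do not move let the fingers close, or fill a call up. It gives the time, the measured TCP pose, the force, the opening and the grip force at its end, in the units of the state.
- ctrl.read_state(): the state, without advancing time (a new reading comes with each control period).
- ctrl.camera(name): name is "scene" or "top" or "wrist"; returns a dict with "img" (384x512x3 uint8, red, green, blue), "intrinsics" (3x3 intrinsics, pixels), "extrinsics" (4x4, takes a point from world to camera coordinates). Camera axes: x right, y up, looking along -z (the intrinsics and any distortion apply to the point x, -y, -z); pixel columns grow to the right and rows downward; lengths in m; the calibration is good to about 2 mm. A picture is of the moment at which its call begins. There is no depth.
- ctrl.hand_in(): hands the job in; it is judged then, once.
Trained networks look in the newest picture that a camera, given by its name, has taken for a name from the list of things; names that differ only in an ending like _2 or _b are one class to them, and where a whole thing is asked for, a point or a joint stands for the part that bears it (a point fixed in the world has none). Each returns a list of dicts, best first, with "score" (0 to 1); they miss things now and then, are a little off and sometimes report something else, mostly with a low value. They report only what shows in the picture. A call takes as long as a camera call. They do not tell look-alikes from the thing itself.
- ctrl.spot_in(camera, query): "box" ([centre column, centre row, width, height] in pixels, round what is visible of it).
The state is a dict: "clock": time; "joint_positions": joint angles; "dq": joint speeds; "joint_torque": joint torques, N m; "position": TCP position; "tool_rot": TCP orientation; "contact_force": force on the tool from outside, world axes, zero at the start; "moment": the same for the moment, N m; "width": finger opening in m; "grasp_force": force on a finger pad.
Only numpy, scipy, OpenCV 4.12 (cv2) and the standard library are available. Lean on these libraries where they do the work, as an engineer would, in place of code of your own. Each camera call takes 0.05 s, during which the arm holds its last target. There are 200 camera calls.

## Working session

There is one attempt and no reset: what is moved stays moved. The work goes in short steps, Python scripts to look and compute and a tool call to move; the robot and the scene stay as the last step left them, time stands still between calls to the robot, and variables do not carry over. Pictures are saved under pics/ and viewed, at most 14 in all, crops included, and the job is handed in when it is done.

Besides the shell and the picture viewer there is one more tool, called after "Emit:" as name(argument=value, ...) on one line, values as JSON. carry_out: Moves the arm, as the interface text tells. Its arguments: {"type":"object","properties":{"deltas":{"type":"array"}},"required":["deltas"]}

```bash
mkdir -p pics; ls; python3 - <<'E'
from plant import ctrl
import cv2,numpy as np
s=ctrl.read_state();print({k:np.round(v,3).tolist() for k,v in s.items()})
for n in ("scene","top"):
    c=ctrl.camera(n);cv2.imwrite(f"pics/{n}0.png",c["img"][:,:,::-1])
    print(n,np.round(c["intrinsics"],1).tolist(),np.round(c["extrinsics"],3).tolist())
    for q in ("cutter_26","cutter_38","cutter_50","cutter_62","mark_1","egg_cup","tin"):
        print(q,[(np.round(d["box"]).tolist(),round(d["score"],2)) for d in ctrl.spot_in(n,q)][:6])
E
```

```text
pics
{'clock': 0.0, 'joint_positions': [1.217, 0.418, -0.01, 1.614, 0.005, 1.111, -0.053], 'dq': [-0.0, -0.0, -0.001, 0.001, 0.002, 0.002, 0.001], 'joint_torque': [-0.001, -85.126, 0.639, -42.599, -0.049, 0.019, 0.0], 'position': [0.192, -0.595, 0.404], 'tool_rot': [-0.001, 0.988, 0.155, -0.0], 'contact_force': [-0.453, 0.111, 0.37], 'moment': [-0.015, -0.052, -0.005], 'grasp_force': 0.0, 'width': 0.094}
scene [[349.2, 0.0, 248.8], [0.0, 349.2, 194.1], [0.0, 0.0, 1.0]] [[0.584, 0.811, -0.015, -0.303], [-0.607, 0.448, 0.657, 0.24], [0.539, -0.375, 0.754, -1.059], [0.0, 0.0, 0.0, 1.0]]
cutter_26 [([260.0, 190.0, 28.0, 34.0], 0.95), ([335.0, 154.0, 23.0, 30.0], 0.9), ([261.0, 132.0, 27.0, 27.0], 0.8), ([206.0, 218.0, 26.0, 31.0], 0.75), ([154.0, 251.0, 18.0, 22.0], 0.53), ([298.0, 161.0, 18.0, 26.0], 0.5)]
cutter_38 [([260.0, 190.0, 28.0, 34.0], 0.95), ([335.0, 154.0, 23.0, 30.0], 0.9), ([261.0, 132.0, 27.0, 27.0], 0.8), ([206.0, 218.0, 26.0, 31.0], 0.75), ([154.0, 251.0, 18.0, 22.0], 0.53), ([298.0, 161.0, 18.0, 26.0], 0.5)]
cutter_50 [([260.0, 190.0, 28.0, 34.0], 0.95), ([335.0, 154.0
[... 1322 characters left out ...]
 36.0, 39.0], 0.93), ([181.0, 277.0, 36.0, 34.0], 0.92), ([139.0, 195.0, 32.0, 27.0], 0.87), ([239.0, 205.0, 28.0, 29.0], 0.66), ([310.0, 205.0, 26.0, 25.0], 0.62), ([177.0, 214.0, 23.0, 12.0], 0.48)]
cutter_62 [([146.0, 310.0, 36.0, 39.0], 0.93), ([181.0, 277.0, 36.0, 34.0], 0.92), ([139.0, 195.0, 32.0, 27.0], 0.87), ([239.0, 205.0, 28.0, 29.0], 0.66), ([310.0, 205.0, 26.0, 25.0], 0.62), ([177.0, 214.0, 23.0, 12.0], 0.48)]
mark_1 [([306.0, 117.0, 32.0, 30.0], 0.94), ([197.0, 132.0, 34.0, 30.0], 0.73), ([232.0, 127.0, 29.0, 28.0], 0.61), ([268.0, 121.0, 34.0, 30.0], 0.6)]
egg_cup [([352.0, 112.0, 20.0, 29.0], 0.88)]
tin [([147.0, 134.0, 40.0, 33.0], 0.66), ([240.0, 203.0, 27.0, 26.0], 0.65)]
```

```bash
python3 -c "
import cv2
cv2.imwrite('pics/t1.png',cv2.resize(cv2.imread('pics/top0.png')[60:360,90:390],(600,600),interpolation=2))
cv2.imwrite('pics/s1.png',cv2.resize(cv2.imread('pics/scene0.png')[100:350,120:420],(720,600),interpolation=2))"
```

```text
(no output)
```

View pics/t1.png

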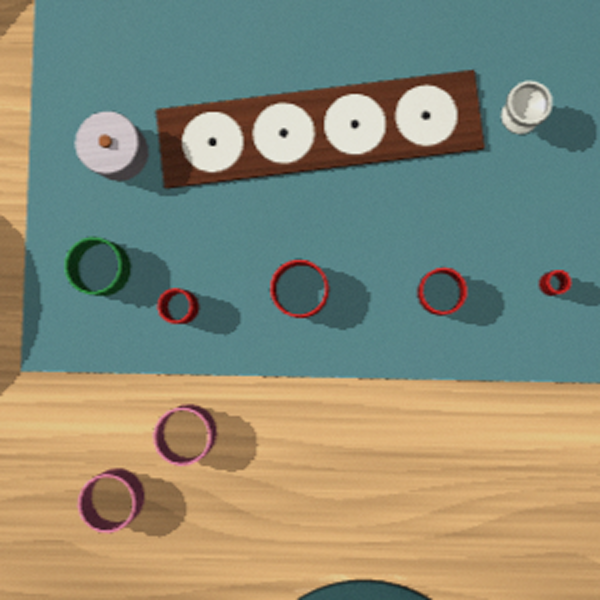

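View pics/s1.png

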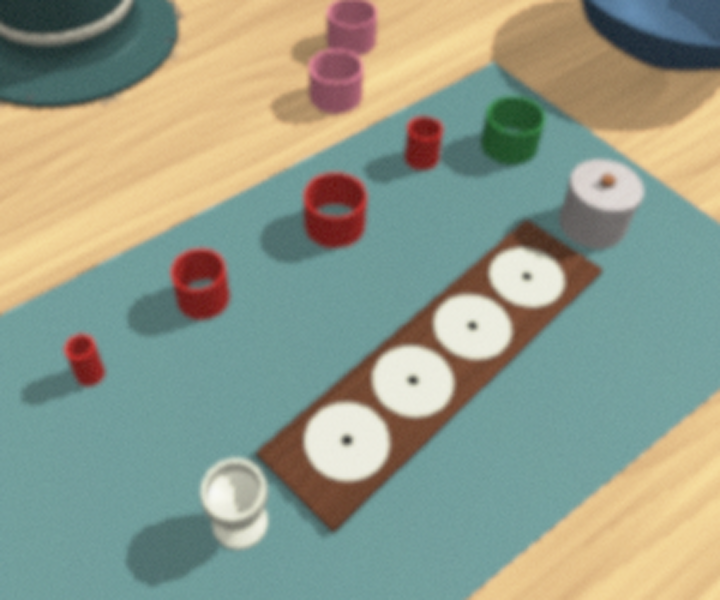

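The top view shows red cutters at crop positions 38 mm (177,305), 62 mm (300,288), 50 mm (442,291) and 26 mm (556,282). The egg cup is at the right (-y) end of the row and the tin at the left. So 26 goes to mark 4, 38 to mark 3, 50 to mark 2 and 62 to mark 1. The scene view agrees; the one green and two pink cutters are the look-alikes.

```bash
cat > h.py <<'E'
import numpy as np,cv2
from scipy.optimize import minimize
from plant import ctrl
def proj(c,P):
    P=np.atleast_2d(P);E=c["extrinsics"];q=P@E[:3,:3].T+E[:3,3]
    q=q*[1,-1,-1];p=q@np.array(c["intrinsics"]).T
    return p[:,:2]/p[:,2:]
def back(c,uv,z):
    E=np.array(c["extrinsics"]);R=E[:3,:3];o=-R.T@E[:3,3]
    d=R.T@(np.linalg.inv(c["intrinsics"])@[uv[0],uv[1],1]*[1,-1,-1])
    return o+d*(z-o[2])/d[2]
def redmask(c):
    h=cv2.cvtColor(c["img"],cv2.COLOR_RGB2HSV).astype(int)
    return ((((h[...,0]<7)|(h[...,0]>173))&(h[...,1]>150)&(h[...,2]>60))*255).astype(np.uint8)
def ring(c,mask,xy,D,z0=0.0,H=.045):
    """fit hull of upright cylinder to the red blob near xy"""
    t=np.linspace(0,2*np.pi,48)
    def pts(p): 
        k=np.c_[p[0]+D/2*np.cos(t),p[1]+D/2*np.sin(t)]
        return proj(c,np.r_[np.c_[k,0*t+z0],np.c_[k,0*t+z0+H]]).astype(np.float32)
    n,l,st,ce=cv2.connectedComponentsWithStats(mask)
    g=proj(c,[*xy,z0+H/2])[0]
    i=min([i for i in range(1,n) if st[i,4]>60],key=lambda i:np.hypot(*(ce[i]-g)))
    f=np.zeros_like(mask);hu=cv2.convexHull(np.argwhere(l==i)[:,::-1].astype(np.int32));cv2.fillPoly(f,[hu],1)
    f=cv2.resize(f,None,fx=4,fy=4,interpolation=0)
    def cost(p):
        r=np.zeros_like(f);cv2.fillPoly(r,[np.int32(np.round((cv2.convexHull(pts(p))+.5)*4*16))],1,shift=4)
        return (r!=f).sum()/f.sum()
    m=minimize(cost,xy,method="Nelder-Mead",options=dict(initial_simplex=np.array(xy)+[[0,0],[.012,0],[0,.012]],xatol=1e-4,fatol=1e-4))
    return m.x,m.fun
def ell(c,box,z):
    """centre of white mark in box: dark dot centroid"""
    u,v,w,h=box;g=cv2.cvtColor(c["img"],cv2.COLOR_RGB2GRAY).astype(float)
    k=int(min(w,h)*.22);u0,v0=int(round(u)),int(round(v));s=g[v0-k:v0+k+1,u0-k:u0+k+1]
    q=np.clip(np.median(s)-25-s,0,None);Y,X=np.mgrid[v0-k:v0+k+1,u0-k:u0+k+1]
    return back(c,((q*X).sum()/q.sum(),(q*Y).sum()/q.sum()),z)
E
python3 - <<'E'
from h import *
B={"scene":[],"top":[]}
for n in B:
    c=ctrl.camera(n);m=redmask(c)
    P=[]
    for d in sorted(ctrl.spot_in(n,"mark_1"),key=lambda d:-back(c,d["box"][:2],.008)[1])[:4]:P.append(ell(c,d["box"],.008)[:2])
    print(n,"marks",np.round(P,4).tolist())
    if n=="top": G={D:back(c,(90+u/2,60+v/2),.04)[:2] for D,u,v in((.038,177,305),(.062,300,288),(.05,442,291),(.026,556,282))}
    else:
        G=None;K=c,m
    if G: 
        for D in G:
            x,f=ring(c,m,G[D],D);y,fy=ring(*K,x,D);print(D,x.round(4),round(f,3),y.round(4),round(fy,3))
    for q in("egg_cup","tin"):print(q,back(c,ctrl.spot_in(n,q)[0]["box"][:2],.03).round(3))
c=ctrl.camera("wrist");print(c["intrinsics"],np.round(c["extrinsics"],3).tolist())
E
```

```text
scene marks [[0.6152, 0.1818], [0.6263, 0.1022], [0.6374, 0.0228], [0.6484, -0.0567]]
egg_cup [ 0.65  -0.164  0.03 ]
tin [0.61  0.286 0.03 ]
top marks [[0.614, 0.18], [0.6253, 0.1006], [0.6363, 0.0213], [0.6472, -0.0578]]
0.038 [0.4294 0.2105] 0.108 [0.43  0.213] 0.401
0.062 [0.4503 0.0777] 0.041 [0.4473 0.079 ] 0.211
0.05 [ 0.4507 -0.0763] 0.065 [ 0.448  -0.0742] 0.215
0.026 [ 0.462  -0.1983] 0.151 [ 0.4605 -0.1966] 0.339
egg_cup [ 0.652 -0.166  0.03 ]
tin [0.603 0.287 0.03 ]
[[293.18719789   0.         254.10474854]
 [  0.         293.18719789 189.15892072]
 [  0.           0.           1.        ]] [[0.307, -0.952, 0.001, -0.625], [0.922, 0.297, -0.25, 0.027], [0.238, 0.078, 0.968, -0.391], [0.0, 0.0, 0.0, 1.0]]
```

```bash
cat >> h.py <<'E'
def st():
    s=ctrl.read_state();w,x,y,z=s["tool_rot"];from scipy.spatial.transform import Rotation as R
    M=R.from_quat([x,y,z,w]).as_matrix()
    print("t",round(s["clock"],2),"p",np.round(s["position"],4),"yawy",round(np.arctan2(M[1,1],M[0,1]),4),"tilt",M[:2,2].round(4),"w",round(s["width"],4),"F",np.round(s["contact_force"],1),"g",round(s["grasp_force"],1))
    return s,M
def go(x,y,z):
    s,M=st();print("tool mm",(M.T@(np.array([x,y,z])-s["position"])*1000).round(1))
E
python3 - <<'E'
from h import *
s,M=st();a=np.arctan2(M[1,1],M[0,1]);D=np.array([.45-.192,-.2+.595])/8*1000
for k in range(8):
    b=a-0+.18*k if k<7 else a+1.26
    y=np.array([np.cos(b),np.sin(b)]);x=np.array([-y[1],y[0]]);print(np.round([x@D,y@D]))
E
```

```text
t 1.25 p [ 0.1918 -0.5949  0.4046] yawy -1.2589 tilt [-0.0001  0.    ] w 0.0939 F [ 0.9  0.9 -0.3] g 0.0
[ 46. -37.]
[ 52. -28.]
[ 56. -19.]
[58. -8.]
[59.  2.]
[58. 13.]
[54. 23.]
[49. 32.]
```

Emit:
carry_out(deltas=[[0,[46,-37,10],[0,0,-0.18]],[0,[52,-28,10],[0,0,-0.18]],[0,[56,-19,10],[0,0,-0.18]],[0,[58,-8,10],[0,0,-0.18]],[0,[59,2,10],[0,0,-0.18]],[0,[58,13,10],[0,0,-0.18]],[0,[54,23,10],[0,0,-0.18]],[0,[0,0,0],[0,0,0]]])

```text
clock: 2.25
position: [0.4195, -0.2458, 0.3343]
tool_rot: [-0.0, 0.704, 0.711, 0.001]
contact_force: [-0.7, -0.8, 0.0]
width: 0.094
grasp_force: 0.0
```

```bash
python3 - <<'E'
from h import *
go(.461,-.1975,.30)
c=ctrl.camera("wrist");cv2.imwrite("pics/w1.png",c["img"][:,:,::-1])
E=np.array(c["extrinsics"]);print("cam",(-E[:3,:3].T@E[:3,3]).round(3),E[2,:3].round(3))
m=redmask(c);print(proj(c,[.461,-.1975,.02]))
try: print(ring(c,m,(.461,-.1975),.026))
except Exception as e: print(e)
E
```

```text
t 2.25 p [ 0.4195 -0.2458  0.3343] yawy 0.0098 tilt [0.0002 0.0014] w 0.094 F [-0.7 -0.8  0. ] g 0.0
tool mm [47.8 41.9 34.4]
cam [ 0.418 -0.173  0.316] [-0.003  0.25   0.968]
[[296.49565069 138.93225876]]
(array([ 0.46289698, -0.19769438]), np.float64(0.09361888111888111))
```

View pics/w1.png

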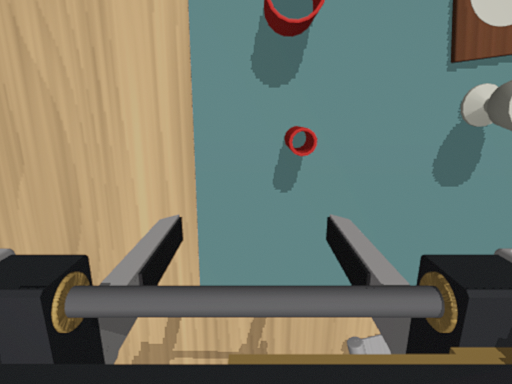

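The wrist view shows the 26 mm cutter at (300,141), and its position agrees with the top view.

Emit:
carry_out(deltas=[[0,[24,21,10],[0,0,0.01]],[0,[24,21,10],[0,0,0]],[0,[0,0,35],[0,0,0]],[0,[0,0,40],[0,0,0]],[0,[0,0,30],[0,0,0]],[0,[0,0,4],[0,0,0]],[255,[0,0,0],[0,0,0]],[255,[0,0,0],[0,0,0]]])

```text
clock: 3.3
position: [0.4602, -0.2019, 0.2069]
tool_rot: [0.001, 0.711, 0.704, 0.0]
contact_force: [0.1, -0.1, 1.0]
width: 0.0772
grasp_force: 0.0
```

```bash
python3 - <<'E'
from h import *
go(.4622,-.1977,.205)
E
```

```text
t 3.3 p [ 0.4602 -0.2019  0.2069] yawy -0.0096 tilt [ 0.0015 -0.0009] w 0.0772 F [ 0.1 -0.1  1. ] g 0.0
tool mm [4.2 1.9 1.9]
```

Emit:
carry_out(deltas=[[255,[4,2,2],[0,0,-0.01]],[255,[0,0,0],[0,0,0]],[255,[0,0,0],[0,0,0]],[255,[0,0,0],[0,0,0]],[255,[0,0,0],[0,0,0]],[255,[0,0,0],[0,0,0]],[255,[0,0,0],[0,0,0]],[255,[0,0,0],[0,0,0]]])

```text
clock: 4.3
position: [0.462, -0.1975, 0.2036]
tool_rot: [-0.0, 0.707, 0.707, -0.0]
contact_force: [0.1, -1.0, 0.0]
width: 0.025
grasp_force: 30.0
```

```bash
python3 - <<'E'
from h import *
go(.6478,-.0573,.285)
E
```

```text
t 4.3 p [ 0.462  -0.1975  0.2036] yawy 0.001 tilt [-0.0001  0.    ] w 0.025 F [ 0.1 -1.   0. ] g 30.0
tool mm [140.  186.  -81.4]
```

Emit:
carry_out(deltas=[[255,[0,0,-30],[0,0,0]],[255,[4,6,-40],[0,0,0]],[255,[24,32,-10],[0,0,0]],[255,[30,40,0],[0,0,0]],[255,[30,40,0],[0,0,0]],[255,[28,37,0],[0,0,0]],[255,[20,26,0],[0,0,0]],[255,[4,5,0],[0,0,0]]])

```text
clock: 5.3
position: [0.6487, -0.0554, 0.2832]
tool_rot: [-0.0, 0.706, 0.708, 0.0]
contact_force: [-0.4, -0.1, 0.5]
width: 0.0249
grasp_force: 30.0
```

```bash
python3 - <<'E'
from h import *
go(.6478,-.0573,.213)
c=ctrl.camera("wrist");cv2.imwrite("pics/w2.png",c["img"][:,:,::-1])
for d in ctrl.spot_in("wrist","mark_1"):
    if d["score"]>.4: print(np.round(d["box"]),ell(c,d["box"],.008).round(4))
E
```

```text
t 5.3 p [ 0.6487 -0.0554  0.2832] yawy 0.0033 tilt [-0.0001  0.0011] w 0.0249 F [-0.4 -0.1  0.5] g 30.0
tool mm [-2.  -0.9 70.2]
[239. 106.  80.  86.] [0.6363 0.0219 0.008 ]
[228.  25.  87.  43.] [nan nan nan]
[253. 189.  74.  56.] [ 0.6476 -0.0579  0.008 ]h.py:36: RuntimeWarning: invalid value encountered in scalar divide
  return back(c,((q*X).sum()/q.sum(),(q*Y).sum()/q.sum()),z)
```

View pics/w2.png

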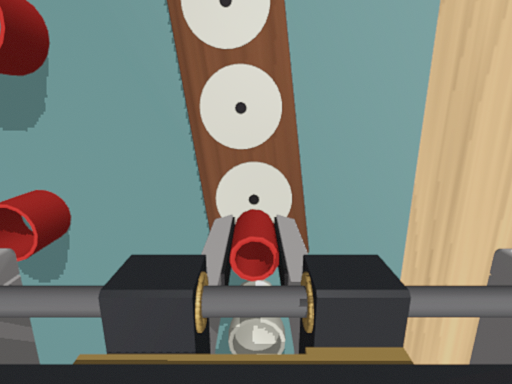

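The wrist view shows mark 4's dot at (253,200) below the held cutter at (255,240), and mark 3 at (240,107). The marks agree with the earlier estimates, so I lower and release.

Emit:
carry_out(deltas=[[255,[-2,-1,20],[0,0,0]],[255,[0,0,25],[0,0,0]],[255,[0,0,18],[0,0,0]],[255,[0,0,8],[0,0,0]],[255,[0,0,0],[0,0,0]],[0,[0,0,0],[0,0,0]],[0,[0,0,0],[0,0,0]],[0,[0,0,0],[0,0,0]]])

```text
clock: 6.4
position: [0.6469, -0.0593, 0.2128]
tool_rot: [0.0, 0.707, 0.707, 0.0]
contact_force: [0.2, -0.4, -1.1]
width: 0.0517
grasp_force: 0.0
```

```bash
python3 - <<'E'
from h import *
go(.6476,-.0575,.2122)
E
```

```text
t 6.4 p [ 0.6469 -0.0593  0.2128] yawy 0.001 tilt [0.0003 0.    ] w 0.0517 F [ 0.2 -0.4 -1.1] g 0.0
tool mm [1.8 0.7 0.6]
```

Emit:
carry_out(deltas=[[0,[0,0,-20],[0,0,0]],[0,[0,0,-50],[0,0,0]],[0,[20,-20,-10],[0,0,0]],[0,[43,-43,0],[0,0,0]],[0,[43,-44,0],[0,0,0]],[0,[43,-44,0],[0,0,0]],[0,[43,-44,0],[0,0,0]],[0,[22,-22,0],[0,0,0]]])

```text
clock: 7.4
position: [0.4276, 0.1565, 0.294]
tool_rot: [0.001, 0.706, 0.708, 0.0]
contact_force: [1.2, 0.7, 0.2]
width: 0.094
grasp_force: 0.0
```

```bash
python3 - <<'E'
from h import *
s,M=st()
c=ctrl.camera("wrist")
x,f=ring(c,redmask(c),(.4295,.2115),.038);print(x,f);go(*x,.205)
c=ctrl.camera("top");x,f=ring(c,redmask(c),(.647,-.0585),.026,.008);print("placed26",x,f)
c=ctrl.camera("scene");x,f=ring(c,redmask(c),(.647,-.0585),.026,.008);print("placed26",x,f)
E
```

```text
t 7.4 p [0.4276 0.1565 0.294 ] yawy 0.0038 tilt [ 0.0015 -0.0002] w 0.094 F [1.2 0.7 0.2] g 0.0
[0.42960892 0.21004671] 0.03406942193408968
t 7.45 p [0.426  0.1584 0.294 ] yawy 0.0061 tilt [0.001  0.0003] w 0.094 F [-2.1  4.8  0.1] g 0.0
tool mm [51.6  3.9 89.1]
placed26 [ 0.64610574 -0.05997048] 0.19214527027027026
placed26 [ 0.64415128 -0.05860832] 0.33285550458715596
```

Emit:
carry_out(deltas=[[0,[25,2,10],[0,0,0]],[0,[25,2,15],[0,0,0]],[0,[0,0,35],[0,0,0]],[0,[0,0,24],[0,0,0]],[0,[0,0,5],[0,0,0]],[0,[0,0,0],[0,0,0]],[255,[0,0,0],[0,0,0]],[255,[0,0,0],[0,0,0]]])

```text
clock: 8.55
position: [0.4339, 0.2045, 0.2044]
tool_rot: [0.0, 0.707, 0.707, 0.001]
contact_force: [-0.6, 0.4, 0.3]
width: 0.0776
grasp_force: 0.0
```

```bash
python3 - <<'E'
from h import *
go(.4296,.2103,.2036)
E
```

```text
t 8.55 p [0.4339 0.2045 0.2044] yawy 0.0007 tilt [0.0012 0.0004] w 0.0776 F [-0.6  0.4  0.3] g 0.0
tool mm [ 5.8 -4.3  0.8]
```

Emit:
carry_out(deltas=[[255,[6,-4,1],[0,0,0]],[255,[0,0,0],[0,0,0]],[255,[0,0,0],[0,0,0]],[255,[0,0,0],[0,0,0]],[255,[0,0,0],[0,0,0]],[255,[0,0,0],[0,0,0]],[255,[0,0,0],[0,0,0]],[255,[0,0,-5],[0,0,0]]])

```text
clock: 9.55
position: [0.4294, 0.2105, 0.2076]
tool_rot: [-0.0, 0.707, 0.707, -0.0]
contact_force: [0.0, -0.2, 0.3]
width: 0.0385
grasp_force: 30.0
```

```bash
python3 - <<'E'
from h import *
go(.6366,.0219,.285)
E
```

```text
t 9.55 p [0.4294 0.2105 0.2076] yawy 0.0011 tilt [-0.0007 -0.0002] w 0.0385 F [ 0.  -0.2  0.3] g 30.0
tool mm [-188.8  206.9  -77.5]
```

Emit:
carry_out(deltas=[[255,[0,0,-40],[0,0,0]],[255,[-11,12,-38],[0,0,0]],[255,[-38,42,0],[0,0,0]],[255,[-40,43,0],[0,0,0]],[255,[-40,43,0],[0,0,0]],[255,[-38,42,0],[0,0,0]],[255,[-22,25,0],[0,0,0]],[255,[0,0,0],[0,0,0]]])

```text
clock: 10.55
position: [0.6378, 0.0195, 0.2854]
tool_rot: [-0.0, 0.708, 0.706, -0.0]
contact_force: [-0.3, 0.6, 0.3]
width: 0.038
grasp_force: 30.0
```

```bash
python3 - <<'E'
from h import *
go(.6366,.0219,.2125)
E
```

```text
t 10.55 p [0.6378 0.0195 0.2854] yawy -0.0023 tilt [-0.0001 -0.0001] w 0.038 F [-0.3  0.6  0.3] g 30.0
tool mm [ 2.4 -1.2 72.9]
```

Emit:
carry_out(deltas=[[255,[1,0,15],[0,0,0]],[255,[0,0,25],[0,0,0]],[255,[0,0,18],[0,0,0]],[255,[0,0,4],[0,0,0]],[255,[0,0,0],[0,0,0]],[255,[0,0,0],[0,0,0]],[255,[0,0,0],[0,0,0]],[255,[0,0,0],[0,0,0]]])

```text
clock: 11.55
position: [0.6368, 0.0227, 0.224]
tool_rot: [0.0, 0.707, 0.707, 0.0]
contact_force: [-0.3, -0.1, 0.3]
width: 0.0381
grasp_force: 30.0
```

```bash
python3 - <<'E'
from h import *
go(.6366,.0219,.2125)
E
```

```text
t 11.55 p [0.6368 0.0227 0.224 ] yawy 0.0009 tilt [ 0.0004 -0.    ] w 0.0381 F [-0.3 -0.1  0.3] g 30.0
tool mm [-0.8 -0.2 11.5]
```

Emit:
carry_out(deltas=[[255,[-1,0,8],[0,0,0]],[255,[0,0,4],[0,0,0]],[255,[0,0,0],[0,0,0]],[0,[0,0,0],[0,0,0]],[0,[0,0,0],[0,0,0]],[0,[0,0,0],[0,0,0]],[0,[0,0,-20],[0,0,0]],[0,[0,0,-50],[0,0,0]]])

```text
clock: 12.55
position: [0.6363, 0.0217, 0.2819]
tool_rot: [-0.001, 0.707, 0.708, -0.001]
contact_force: [0.2, -0.4, 0.3]
width: 0.0843
grasp_force: 0.0
```

```bash
python3 - <<'E'
from h import *
go(.4496,-.13,.29)
E
```

```text
t 12.55 p [0.6363 0.0217 0.2819] yawy 0.0012 tilt [-0.003   0.0002] w 0.0843 F [ 0.2 -0.4  0.3] g 0.0
tool mm [-151.5 -186.9   -7.5]
```

Emit:
carry_out(deltas=[[0,[-15,-19,-8],[0,0,0]],[0,[-36,-44,0],[0,0,0]],[0,[-36,-44,0],[0,0,0]],[0,[-36,-44,0],[0,0,0]],[0,[-20,-25,0],[0,0,0]],[0,[-9,-11,0],[0,0,0]],[0,[0,0,0],[0,0,0]],[0,[0,0,0],[0,0,0]]])

```text
clock: 13.55
position: [0.4509, -0.1296, 0.29]
tool_rot: [0.0, 0.706, 0.708, 0.0]
contact_force: [0.6, 0.4, -1.1]
width: 0.094
grasp_force: 0.0
```

```bash
python3 - <<'E'
from h import *
c=ctrl.camera("wrist")
x,f=ring(c,redmask(c),(.4503,-.0757),.05);print(x,f);go(*x,.204)
x,f=ring(c,redmask(c),(.4503,.078),.062);print("62",x,f)
E
```

```text
[ 0.45076343 -0.07588162] 0.018504140786749484
t 13.6 p [ 0.4508 -0.1296  0.2898] yawy 0.0025 tilt [0.0005 0.0005] w 0.0942 F [-0.8  0.6  0.4] g 0.0
tool mm [53.6  0.  85.8]
62 [0.4503 0.078 ] 1.0
```

Emit:
carry_out(deltas=[[0,[22,0,0],[0,0,0]],[0,[32,0,12],[0,0,0]],[0,[0,0,30],[0,0,0]],[0,[0,0,30],[0,0,0]],[0,[0,0,14],[0,0,0]],[0,[0,0,0],[0,0,0]],[0,[0,0,0],[0,0,0]],[255,[0,0,0],[0,0,0]]])

```text
clock: 14.6
position: [0.4501, -0.0765, 0.2043]
tool_rot: [0.0, 0.707, 0.707, 0.0]
contact_force: [0.2, -0.2, -0.3]
width: 0.0872
grasp_force: 0.0
```

```bash
python3 - <<'E'
from h import *
go(.4506,-.0760,.2036)
E
```

```text
t 14.6 p [ 0.4501 -0.0765  0.2043] yawy 0.0008 tilt [ 0.001  -0.0003] w 0.0872 F [ 0.2 -0.2 -0.3] g 0.0
tool mm [0.5 0.5 0.7]
```

Emit:
carry_out(deltas=[[255,[0,0,0],[0,0,0]],[255,[0,0,0],[0,0,0]],[255,[0,0,0],[0,0,0]],[255,[0,0,0],[0,0,0]],[255,[0,0,0],[0,0,0]],[255,[0,0,0],[0,0,0]],[255,[0,0,-10],[0,0,0]],[255,[0,0,-40],[0,0,0]]])

```text
clock: 15.6
position: [0.4494, -0.0763, 0.2535]
tool_rot: [-0.002, 0.707, 0.708, -0.001]
contact_force: [0.0, -0.5, -0.1]
width: 0.0487
grasp_force: 30.4
```

```bash
python3 - <<'E'
from h import *
go(.6256,.1013,.285)
E
```

```text
t 15.6 p [ 0.4494 -0.0763  0.2535] yawy 0.0014 tilt [-0.0032  0.0012] w 0.0487 F [ 0.  -0.5 -0.1] g 30.4
tool mm [177.3 176.4 -31.9]
```

Emit:
carry_out(deltas=[[255,[10,10,-30],[0,0,0]],[255,[32,32,-2],[0,0,0]],[255,[40,40,0],[0,0,0]],[255,[40,40,0],[0,0,0]],[255,[35,34,0],[0,0,0]],[255,[20,20,0],[0,0,0]],[255,[0,0,15],[0,0,0]],[255,[0,0,10],[0,0,0]]])

```text
clock: 16.6
position: [0.625, 0.1, 0.2597]
tool_rot: [-0.0, 0.707, 0.707, -0.001]
contact_force: [-0.1, -0.9, -0.8]
width: 0.0489
grasp_force: 30.4
```

Emit:
carry_out(deltas=[[255,[0,0,20],[0,0,0]],[255,[0,0,12],[0,0,0]],[255,[0,0,3],[0,0,0]],[255,[0,0,0],[0,0,0]],[255,[0,0,0],[0,0,0]],[255,[0,0,0],[0,0,0]],[255,[0,0,0],[0,0,0]],[255,[0,0,0],[0,0,0]]])

```text
clock: 17.6
position: [0.6257, 0.1007, 0.2258]
tool_rot: [0.0, 0.707, 0.707, 0.0]
contact_force: [-0.9, 1.0, -1.1]
width: 0.049
grasp_force: 30.4
```

```bash
python3 - <<'E'
from h import *
go(.6256,.1013,.2125)
E
```

```text
t 17.6 p [0.6257 0.1007 0.2258] yawy 0.0009 tilt [0.0001 0.0001] w 0.049 F [-0.9  1.  -1.1] g 30.4
tool mm [ 0.6 -0.1 13.3]
```

Emit:
carry_out(deltas=[[255,[0,0,8],[0,0,0]],[255,[0,0,5],[0,0,0]],[255,[0,0,0],[0,0,0]],[0,[0,0,0],[0,0,0]],[0,[0,0,0],[0,0,0]],[0,[0,0,0],[0,0,0]],[0,[0,0,-20],[0,0,0]],[0,[0,0,-50],[0,0,0]]])

```text
clock: 18.6
position: [0.6252, 0.1006, 0.2829]
tool_rot: [-0.001, 0.707, 0.708, -0.001]
contact_force: [-0.2, 0.7, 0.7]
width: 0.0928
grasp_force: 0.0
```

```bash
python3 - <<'E'
from h import *
go(.4496,.015,.29)
E
```

```text
t 18.6 p [0.6252 0.1006 0.2829] yawy 0.0012 tilt [-0.0031 -0.0001] w 0.0928 F [-0.2  0.7  0.7] g 0.0
tool mm [ -85.4 -175.7   -6.5]
```

Emit:
carry_out(deltas=[[0,[-12,-24,-7],[0,0,0]],[0,[-20,-42,0],[0,0,0]],[0,[-23,-46,0],[0,0,0]],[0,[-20,-42,0],[0,0,0]],[0,[-10,-22,0],[0,0,0]],[0,[0,0,0],[0,0,0]],[0,[0,0,0],[0,0,0]],[0,[0,0,0],[0,0,0]]])

```text
clock: 19.6
position: [0.4504, 0.016, 0.2899]
tool_rot: [0.0, 0.707, 0.708, 0.0]
contact_force: [-0.1, -0.4, -0.9]
width: 0.0941
grasp_force: 0.0
```

```bash
python3 - <<'E'
from h import *
c=ctrl.camera("wrist")
x,f=ring(c,redmask(c),(.45,.078),.062);print(x,f);go(*x,.204)
E
```

```text
[0.45058177 0.07782149] 0.013595060577819198
t 19.65 p [0.4503 0.016  0.2898] yawy 0.0016 tilt [0.0001 0.0004] w 0.0939 F [ 0.3 -0.2  0.1] g 0.0
tool mm [61.8  0.4 85.8]
```

Emit:
carry_out(deltas=[[0,[26,0,0],[0,0,0]],[0,[36,0,0],[0,0,0]],[0,[0,0,25],[0,0,0]],[0,[0,0,30],[0,0,0]],[0,[0,0,25],[0,0,0]],[0,[0,0,6],[0,0,0]],[0,[0,0,0],[0,0,0]],[255,[0,0,0],[0,0,0]]])

```text
clock: 20.65
position: [0.4501, 0.0776, 0.2045]
tool_rot: [0.0, 0.707, 0.707, 0.0]
contact_force: [-0.9, -0.0, 0.7]
width: 0.0873
grasp_force: 0.0
```

```bash
python3 - <<'E'
from h import *
go(.4505,.0777,.2036)
E
```

```text
t 20.65 p [0.4501 0.0776 0.2045] yawy 0.0009 tilt [0.0011 0.0002] w 0.0873 F [-0.9 -0.   0.7] g 0.0
tool mm [0.1 0.4 0.9]
```

Emit:
carry_out(deltas=[[255,[0,0,0],[0,0,0]],[255,[0,0,0],[0,0,0]],[255,[0,0,0],[0,0,0]],[255,[0,0,0],[0,0,0]],[255,[0,0,0],[0,0,0]],[255,[0,0,0],[0,0,0]],[255,[0,0,-10],[0,0,0]],[255,[0,0,-40],[0,0,0]]])

```text
clock: 21.65
position: [0.4491, 0.0775, 0.2535]
tool_rot: [-0.001, 0.707, 0.708, -0.001]
contact_force: [-0.3, 0.1, -0.1]
width: 0.0618
grasp_force: 30.0
```

```bash
python3 - <<'E'
from h import *
go(.6145,.1807,.285)
E
```

```text
t 21.65 p [0.4491 0.0775 0.2535] yawy 0.0014 tilt [-0.0036  0.0002] w 0.0618 F [-0.3  0.1 -0.1] g 30.0
tool mm [102.9 165.4 -32.1]
```

Emit:
carry_out(deltas=[[255,[5,9,-30],[0,0,0]],[255,[19,30,-2],[0,0,0]],[255,[24,38,0],[0,0,0]],[255,[24,38,0],[0,0,0]],[255,[19,31,0],[0,0,0]],[255,[12,19,0],[0,0,0]],[255,[0,0,15],[0,0,0]],[255,[0,0,10],[0,0,0]]])

```text
clock: 22.65
position: [0.6139, 0.1802, 0.2596]
tool_rot: [-0.0, 0.707, 0.707, -0.001]
contact_force: [-0.5, 0.4, 0.3]
width: 0.0616
grasp_force: 30.0
```

Emit:
carry_out(deltas=[[255,[0,0,20],[0,0,0]],[255,[0,0,12],[0,0,0]],[255,[0,0,3],[0,0,0]],[255,[0,0,0],[0,0,0]],[255,[0,0,0],[0,0,0]],[255,[0,0,0],[0,0,0]],[255,[0,0,0],[0,0,0]],[255,[0,0,0],[0,0,0]]])

```text
clock: 23.65
position: [0.6146, 0.1807, 0.2257]
tool_rot: [0.0, 0.707, 0.707, 0.0]
contact_force: [-1.4, 0.5, -0.4]
width: 0.0616
grasp_force: 30.0
```

```bash
python3 - <<'E'
from h import *
go(.6145,.1807,.2125)
E
```

```text
t 23.65 p [0.6146 0.1807 0.2257] yawy 0.001 tilt [0.0001 0.0001] w 0.0616 F [-1.4  0.5 -0.4] g 30.0
tool mm [-0.  -0.1 13.2]
```

Release, lift, then back away towards the robot for a clear view.

Emit:
carry_out(deltas=[[255,[0,0,8],[0,0,0]],[255,[0,0,5],[0,0,0]],[255,[0,0,0],[0,0,0]],[0,[0,0,0],[0,0,0]],[0,[0,0,0],[0,0,0]],[0,[0,0,0],[0,0,0]],[0,[0,0,-20],[0,0,0]],[0,[0,0,-50],[0,0,0]]])

```text
clock: 24.65
position: [0.6141, 0.1806, 0.2829]
tool_rot: [-0.001, 0.707, 0.708, -0.001]
contact_force: [0.9, 0.4, 0.6]
width: 0.0939
grasp_force: 0.0
```

Emit:
carry_out(deltas=[[0,[-20,-25,-20],[0,0,0]],[0,[-40,-40,-10],[0,0,0]],[0,[-40,-40,0],[0,0,0]],[0,[-40,-40,0],[0,0,0]],[0,[-40,-10,0],[0,0,0]],[0,[-40,0,0],[0,0,0]],[0,[0,0,0],[0,0,0]],[0,[0,0,0],[0,0,0]]])

```text
clock: 25.65
position: [0.46, -0.0388, 0.3135]
tool_rot: [0.0, 0.707, 0.708, 0.0]
contact_force: [-0.8, 1.0, 0.4]
width: 0.0937
grasp_force: 0.0
```

```bash
python3 - <<'E'
from h import *
st()
for n in("top","scene"):
    c=ctrl.camera(n)
    if n=="top": a=c["img"][60:260,110:390,::-1]
    else: a=c["img"][150:350,140:420,::-1]
    cv2.imwrite(f"pics/f_{n}.png",cv2.resize(a,None,fx=2.7,fy=2.7,interpolation=2))
    for D,p in((.026,(.6476,-.0575)),(.038,(.6366,.0219)),(.05,(.6256,.1013)),(.062,(.6145,.1807))):
        x,f=ring(c,redmask(c),p,D,.008);print(n,D,((x-p)*1000).round(1),round(f,3))
E
```

```text
t 25.65 p [ 0.46   -0.0388  0.3135] yawy 0.0013 tilt [ 0.001  -0.0001] w 0.0937 F [-0.8  1.   0.4] g 0.0
top 0.026 [-2.  -2.5] 0.191
top 0.038 [-1.  -0.7] 0.122
top 0.05 [-0.2  0.3] 0.07
top 0.062 [0.4 1.6] 0.036
scene 0.026 [-2.7  0.8] 0.282
scene 0.038 [-2.7  3.3] 0.097
scene 0.05 [-4.2 22.8] 0.592
scene 0.062 [ 1.1 -7.4] 0.491
```

View pics/f_top.png

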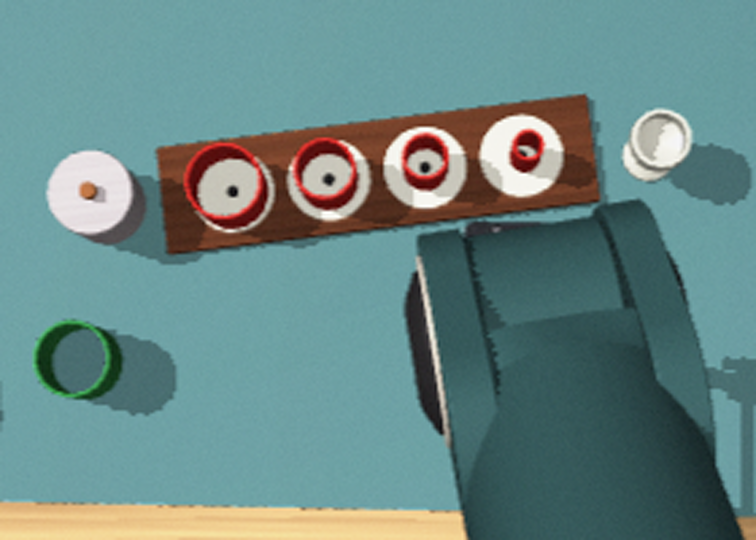

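View pics/f_scene.png

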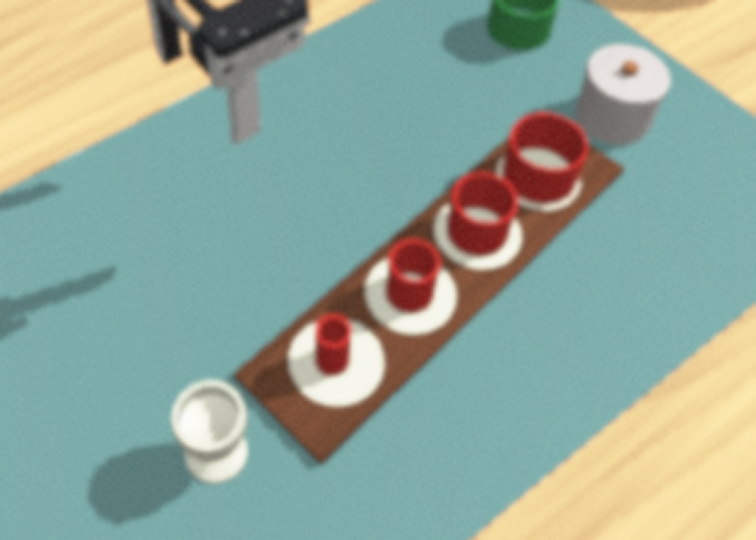

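The top and scene views show all four cutters upright and in the right order, with the egg cup and tin where they were. The 26 mm cutter looks about 2–3 mm off centre. There is time to spare, so I check it from the wrist camera.

Emit:
carry_out(deltas=[[0,[-8,22,0],[0,0,0]],[0,[-15,42,5],[0,0,0]],[0,[-15,42,5],[0,0,0]],[0,[-15,42,5],[0,0,0]],[0,[-13,37,0],[0,0,0]],[0,[0,0,0],[0,0,0]],[0,[0,0,0],[0,0,0]],[0,[0,0,0],[0,0,0]]])

```text
clock: 26.75
position: [0.6444, -0.1045, 0.2979]
tool_rot: [-0.0, 0.706, 0.708, -0.0]
contact_force: [0.1, -0.4, 0.3]
width: 0.0937
grasp_force: 0.0
```

```bash
python3 - <<'E'
from h import *
c=ctrl.camera("wrist");cv2.imwrite("pics/w3.png",c["img"][:,:,::-1]);m=redmask(c)
for D,p in((.026,(.6476,-.0575)),(.038,(.6366,.0219)),(.05,(.6256,.1013))):
    try:x,f=ring(c,m,p,D,.008);print(D,x.round(4),((x-p)*1000).round(1),round(f,3))
    except Exception as e:print(e)
# white disc 4 outline: sample
h=cv2.cvtColor(c["img"],cv2.COLOR_RGB2HSV)
for d in ctrl.spot_in("wrist","mark_1"):print(np.round(d["box"],1),round(d["score"],2),back(c,d["box"][:2],.008).round(4))
t=np.linspace(0,2*np.pi,60);im=c["img"][:,:,::-1].copy()
for p in((.6476,-.0575),(.6366,.0219),(.6256,.1013)):
    cv2.polylines(im,[np.int32(proj(c,np.c_[p[0]+.034*np.cos(t),p[1]+.034*np.sin(t),0*t+.008]).round())],True,(255,0,0),1)
cv2.imwrite("pics/w3o.png",cv2.resize(im[:260,100:400],None,fx=2.3,fy=2.3,interpolation=2))
go(.6455,-.0592,.2122)
E
```

```text
0.026 [ 0.6456 -0.0599] [-2.  -2.4] 0.109
0.038 [0.6356 0.0221] [-1.   0.2] 0.057
0.05 [0.6256 0.1013] [0. 0.] 1.0
[244.8  46.   83.1  87.8] 0.81 [0.6357 0.0231 0.008 ]
[257.7 143.8  69.6  69.4] 0.64 [ 0.6471 -0.0594  0.008 ]
[257.2 152.6  31.1  35.2] 0.53 [ 0.6467 -0.0675  0.008 ]
t 26.85 p [ 0.6445 -0.1049  0.298 ] yawy 0.0014 tilt [ 0.0001 -0.0001] w 0.0947 F [ 0.1 -0.6 -0.8] g 0.0
tool mm [45.7  1.  85.8]
```

View pics/w3o.png

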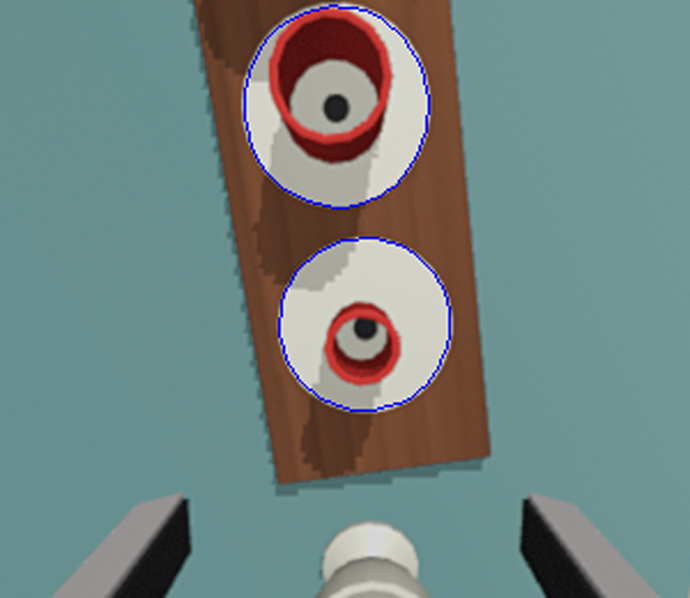

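The wrist view shows the drawn mark outlines fitting exactly. The 38 mm cutter is centred, and the 26 mm cutter at (363,340) sits about 3 mm from its dot. I regrip it and shift it by (+2.0, +2.4) mm.

Emit:
carry_out(deltas=[[0,[18,0,0],[0,0,0]],[0,[27,1,10],[0,0,0]],[0,[0,0,25],[0,0,0]],[0,[0,0,30],[0,0,0]],[0,[0,0,18],[0,0,0]],[0,[0,0,2],[0,0,0]],[0,[0,0,0],[0,0,0]],[255,[0,0,0],[0,0,0]]])

```text
clock: 27.85
position: [0.6461, -0.0602, 0.2137]
tool_rot: [0.001, 0.707, 0.707, 0.0]
contact_force: [0.2, -0.3, -0.3]
width: 0.0873
grasp_force: 0.0
```

Emit:
carry_out(deltas=[[255,[0,0,0],[0,0,0]],[255,[0,0,0],[0,0,0]],[255,[0,0,0],[0,0,0]],[255,[0,0,0],[0,0,0]],[255,[0,0,0],[0,0,0]],[255,[0,0,0],[0,0,0]],[255,[0,0,0],[0,0,0]],[255,[0,0,0],[0,0,0]]])

```text
clock: 28.85
position: [0.6458, -0.0602, 0.2126]
tool_rot: [-0.0, 0.707, 0.707, 0.0]
contact_force: [-0.5, 0.6, -0.7]
width: 0.0252
grasp_force: 30.0
```

```bash
python3 - <<'E'
from h import *
go(.6476,-.0575,.2122)
E
```

```text
t 28.85 p [ 0.6458 -0.0602  0.2126] yawy 0.0011 tilt [-0.0001  0.0001] w 0.0252 F [-0.5  0.6 -0.7] g 30.0
tool mm [2.7 1.8 0.4]
```

Emit:
carry_out(deltas=[[255,[0,0,-3],[0,0,0]],[255,[2.4,1.8,0],[0,0,0]],[255,[0,0,0],[0,0,0]],[255,[0,0,0],[0,0,0]],[255,[0,0,0],[0,0,0]],[255,[0,0,0],[0,0,0]],[255,[0,0,0],[0,0,0]],[255,[0,0,0],[0,0,0]]])

```text
clock: 29.85
position: [0.6476, -0.0579, 0.2156]
tool_rot: [-0.0, 0.707, 0.707, -0.0]
contact_force: [-0.3, -0.4, 0.1]
width: 0.0251
grasp_force: 30.0
```

Emit:
carry_out(deltas=[[255,[0,0,3],[0,0,0]],[255,[0,0,0],[0,0,0]],[255,[0,0,0],[0,0,0]],[0,[0,0,0],[0,0,0]],[0,[0,0,0],[0,0,0]],[0,[0,0,0],[0,0,0]],[0,[0,0,-20],[0,0,0]],[0,[0,0,-50],[0,0,0]]])

```text
clock: 30.85
position: [0.6471, -0.0578, 0.2828]
tool_rot: [-0.001, 0.707, 0.708, -0.001]
contact_force: [-0.1, -0.0, 1.0]
width: 0.0713
grasp_force: 0.0
```

Emit:
carry_out(deltas=[[0,[-16,0,-18],[0,0,0]],[0,[-28,0,0],[0,0,0]],[0,[0,0,0],[0,0,0]],[0,[0,0,0],[0,0,0]],[0,[0,0,0],[0,0,0]],[0,[0,0,0],[0,0,0]],[0,[0,0,0],[0,0,0]],[0,[0,0,0],[0,0,0]]])

```text
clock: 31.85
position: [0.6477, -0.1017, 0.3006]
tool_rot: [-0.0, 0.707, 0.708, -0.0]
contact_force: [-0.2, 0.3, 0.1]
width: 0.0939
grasp_force: 0.0
```

```bash
python3 - <<'E'
from h import *
st();c=ctrl.camera("wrist");m=redmask(c)
for D,p in((.026,(.6476,-.0575)),(.038,(.6366,.0219))):
    x,f=ring(c,m,p,D,.008);print(D,x.round(4),((x-p)*1000).round(1),round(f,3))
cv2.imwrite("pics/w4.png",c["img"][:,:,::-1])
E
```

```text
t 31.85 p [ 0.6477 -0.1017  0.3006] yawy 0.0012 tilt [-0.0001  0.0001] w 0.0939 F [-0.2  0.3  0.1] g 0.0
0.026 [ 0.6473 -0.0578] [-0.3 -0.3] 0.119
0.038 [0.6358 0.0221] [-0.8  0.2] 0.057
```

View pics/w4.png

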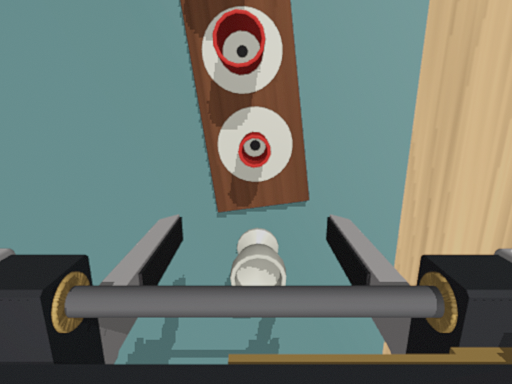

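The 26 mm cutter is now centred at (255,148), within about 0.5 mm. The egg cup is standing and the gripper is clear.

```bash
python3 -c "
from plant import ctrl
print(ctrl.hand_in())"
```

```text
the job is handed in; nothing more can be done
None
```

The four red cutters stand upright on their marks, each within about 2 mm of centre by the cameras, growing from the egg cup (26 mm on mark 4) to the tin (62 mm on mark 1); the egg cup and tin were left standing and I handed the job in at about 32 s of the 86 s allowed.

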